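# Hook the rinse basket into the tank and load the fossil

## Robot

A 6-joint arm with a two-finger parallel gripper is mounted at the origin on the work surface. World frame = base frame: x ahead of the robot, y to its left, z up, the work surface at z = 0. Lengths are in mm, angles in rad, forces in N, time in s.
With the tool pointing down it reaches from about 300 to 950 mm from the base axis. Payload 3.1 kg.
Tool frame: the origin (TCP) lies at the very end of the fingers, on their centre line; the grasp point (between the pads) lies 19 mm behind it (manip.grasp_offset is the distance from the TCP to the grasp point, in mm); z points along the fingers, y is the direction in which the jaws open and shut (so a half turn about z gives the same grasp; the last joint's range is limited). The gripper opens to 85 mm and grips with 20 to 120 N. Pads are 22 mm wide; open, the fingers measure 114 mm over their backs; the gripper's body (76 mm by 85 mm) begins 54 mm behind the grasp point. The pads swing forward as they close: fully open they stand 13 mm farther back than shut.
Start: joints at [1.104, 0.308, 1.634, -0, 1.2, -0.07], TCP at [241.569, 576.434, 231.272] pointing down, gripper open.
Joint ranges: [-3.06, 3.06], [-0.79, 1.96], [0.05, 2.63], [-1.19, 4.34], [0.05, 2.64], [-2.94, 2.94]. Speed limits (rad/s): [2.79, 2.79, 3.14, 3.14, 3.14, 3.14].

## Interface

Orientations are given as a rotation vector (axis times angle).
In Python, from workcell import manip gives the robot as it stands.
- The arm moves only by the shell command python3 -m creep 'ROWS' [OPENING] [FORCE]. ROWS is JSON, a list of rows, each a list of 6 numbers: the shift along the world's x, y, z in m, then the turn, a rotation vector about the world's x, y, z in degrees. In form: [[tx, ty, tz, ax, ay, az], ...]. A call has exactly 10 rows; each row shifts and turns the commanded pose from where the row before left it; what a row does not reach is not made up. A row lasts 1/10 s, in which the tool goes at most 50 mm and 8.59 degrees, less where a joint would pass 70% of its speed; a pose out of reach is approached as far as the arm can. A call is refused whole if a number of a shift passes 0.05 or a number of a turn 8.59, either way. A call with a gripper value outside its range is refused whole. OPENING is the closure, from -1 (fully open) to 1 (shut), so that 0 is half open, set as the call begins (- or left out, the last holds). The fingers move at their own pace and stop on an object; FORCE is the grip in N (left out, the last holds). Time passes only in rows, so rows that do not move let the fingers close, or fill a call up. It gives the time, the measured TCP pose, the force and the opening at its end, in the units of the state.
- manip.observe(): the state, without advancing time (a new reading comes with each control period).
- manip.grab_frame(name): name is "scene" or "side" or "wrist"; returns a dict with "pixels" (420x560x3 uint8, red, green, blue), "depth" (420x560 float32, mm along the optical axis (not along the pixel's ray), 0 where there is no reading), "fov_y" (degrees; the focal length in pixels is half the picture's height over the tangent of half this angle, whatever the lens; pixels are square), "cx", "cy" (the principal point, pixels), "k1" (the pictures are not rectified: a ray, as slopes to the right and down, at radius r is drawn at 1 + k1 r^2 times it, then the intrinsics apply), "R" (3x3) and "t" (3): a world point X has camera coordinates R X + t; the wrist camera has in their place "hand_eye" (4x4, takes a point from camera to tool coordinates, whose origin is the TCP and whose axes are the flange's). Camera axes: x right, y down, z forward; pixel columns grow to the right and rows downward; lengths in mm; the calibration is good to about 2 mm. A picture is of the moment at which its call begins: read the wrist's pose just before it.
- manip.job_done(): hands the job in, once; it reports no verdict.
Trained networks look in a picture, given as the dict that the camera call returned (one of the last four; its "shot" number tells which), for a name from the list of things; names that differ only in an ending like _2 or _b are one class to them, and where a whole thing is asked for, a point or a joint stands for the part that bears it (a point fixed in the world has none). Each returns a list of dicts, best first, with "confidence" (0 to 1); they miss things now and then, are a little off and sometimes report something else, mostly with a low value. They report only what shows in the picture. A call takes as long as a camera call. They do not tell look-alikes from the thing itself.
- manip.masks_of(picture, thing): "region" (420x560 bool, what is visible of it) and "bbox" ([left, top, right, bottom] in pixels, round what is visible of it).
The state is a dict: "time_s": time; "joints": joint angles; "qvel": joint speeds; "effort": joint torques, N m; "eef_pos": TCP position; "tool_rot": TCP orientation; "ft_force": force on the tool from outside, world axes, zero at the start; "moment": the same for the moment, N m; "grip_width": finger opening in mm.
Only numpy, scipy, OpenCV 4.12 (cv2) and the standard library are available. Lean on these libraries where they do the work, as an engineer would, in place of code of your own. Each camera call takes 0.05 s, during which the arm holds its last target.

## Task

Hang the empty steel rinse basket inside the dry plastic tank by hooking its sprung lip over the rim of the tank's plain wall (the one without a reinforcing rim). That wall has bowed, so feel for it lightly, then press the basket fully home on the rim without forcing it. Then take the piece of fossil turtle shell from the card tray and lay it gently in the hanging basket, leaving everything else on the bench as it is.

Things in the scene. Friction and masses are not known exactly. Their poses are not given: they have to be found in the camera images.
- tank: Dry open rinse tank of pale plastic, fixed to the bench; 200 (x) x 270 (y) x 130 mm high, walls and floor 6 mm. Origin: centre of its underside, z up. Three walls have a 14 mm thick reinforcing rim outside, top level with the wall. The wall on its -x side, towards the robot, is plain, for hooking things on, and has bowed: see tank_plain_wall.
- tank_plain_wall (a point): Centre of the plain wall as made, at (-97, 0, 65) mm of the tank. The wall is 6 mm thick and has bowed between its 30 mm corner posts: where the basket goes it stands up to 11 mm nearer to or farther from the tank's middle than the poses say, still upright and straight there. Feel for it. It is stiff but old: a sideways push over 15 N may crack it. 220 mm of rim is free.
- tank_rim (a point): Middle of the plain wall's top inner edge as made (bow not shown), at (-94, 0, 130) mm of the tank. Axes as the tank's: +x into the tank, y along the rim, z up. The rim's height is true.
- basket: Loose perforated steel basket, about 0.17 kg, standing on the bench. Origin: centre of the underside of its box, which is 100 (x) x 120 (y) x 42 mm high, open on top, sheet 2.5 mm. On its -x side an upright hanger plate, 90 mm wide, outer face at x = -60.5 mm, runs from z = 24 to 64 mm, 10 mm clear of the box, and bends over outwards (to -x) at z = 64 mm.
- basket_seat (a point): Where the underside of the basket's bend meets the hanger plate's outer face, mid width, at (-60.5, 0, 64) mm of the basket. Home = this lies on the plain wall's top inner edge, the plate against the wall's inner face. Axes as the basket's.
- basket_mouth (a point): Centre of the slot's mouth, at (-64.5, 0, 40) mm of the basket. A 50 mm wide spring leaf hangs from the bend, outside the plate. The slot between them is 8 mm wide at the mouth, 4.5 mm at a throat 12 mm higher, 8.5 mm at the bend. Pushing it over the 6 mm wall takes 5 to 10 N; friction then holds it at any depth, so press until the bend lands on the rim.
- basket_grip (a point): In the basket's upright blue grip tab, at (-63.5, 0, 91) mm of the basket: tab 10 mm thick along x, 36 mm wide along y, from z = 67 to 109 mm, straight above the slot. Taken from above with the fingers closing along the basket's x.
- fossil: Brown piece of turtle shell, fragile, about 75 g: three plates in a shallow arch, 63 (x) x 40 (y) x 18 mm, lying arch up in the card tray. Origin: middle of its footprint, at the bottom. The long sides, 40 mm apart, are upright: grip across y.
- tray: Fixed card specimen tray 170 (x) x 190 (y) x 24 mm, walls and floor 3 mm, holding the fossil and a limb bone. Origin: centre of its underside.
- limb_bone: Bystander: pale bone 74 mm long, 22 mm thick, lying in the tray. Origin: middle of its underside.
- consolidant: Bystander: amber bottle, 54 mm across, 115 mm high; origin: centre of its underside.
- adhesive_jar: Bystander: clear jar, 64 mm across, 75 mm high; origin: centre of its underside.
- brush: Bystander: wooden brush 180 mm long, lying between robot and tank; origin: middle of its underside.
- caliper: Bystander: steel caliper 150 mm long, lying between robot and tank; origin: middle of its underside.
Mind the look-alikes: they are no part of the job. What is shaped like the basket but red is not meant. Leave any red look-alike of the fossil alone.

How it is judged (in metres and radians):
On the way:
1. the empty basket hangs inside the tank on the plain wall, its lip fully home on the rim, let go (z of basket_seat in the frame of tank between 0.1275 and 0.1325 m and x of basket_seat in the frame of tank between -0.109 and -0.079 m and x of basket in the frame of tank above -0.06 m and angle between basket's own z axis and vertical below 0.18 rad and angle between the x axis of basket and the x axis of tank, either way round below 0.18 rad and contact force between basket and tank above 0.3 N and contact force between the fingers and basket below 0.1 N and linear speed of basket below 0.02 m/s), for 0.3 s.
At the end, for the whole second after the job is handed in: Basket let go and at rest inside the tank, upright and square to the plain wall within 0.18 rad, its lip down on the rim within 2.5 mm; fossil let go and at rest on the basket's floor (all of step 1 and x of fossil in the frame of basket between -0.048 and 0.048 m and y of fossil in the frame of basket between -0.058 and 0.058 m and z of fossil in the frame of basket between 0 and 0.03 m and contact force between fossil and basket above 0.2 N and contact force between fossil and the fingers below 0.1 N and linear speed of fossil below 0.02 m/s); the robot touches nothing.
It fails at once if the basket is forced against the tank with more than 40 N, all contact faces added up (its own spring grip is about 12 N of this) (contact force between basket and tank above 40 N).
It fails at once if the basket is pushed against the tank with more than 15 N before its lip is over the rim (seat still over 22 mm above the rim) (contact force between basket and tank above 15 N and z of basket_seat in the frame of tank above 0.152 m).
It fails at once if the fossil is dropped or pressed onto the basket or tank with more than 25 N (contact force between fossil and basket above 25 N or contact force between fossil and tank above 25 N).
It fails at once if the fossil falls free, faster than 0.7 m/s (a drop of over 25 mm) (contact force between fossil and the fingers below 0.1 N and linear speed of fossil above 0.7 m/s).
It fails at once if another thing on the bench is moved by more than 30 mm (distance of any of limb_bone, consolidant, adhesive_jar, brush, caliper from where it was at the start of the episode above 0.03 m).
It also fails if it takes over 72 s, if anything falls off the work surface, if the arm or the gripper's body presses on something with over 40 N, if the wrist force passes 120 N, or if a joint passes its speed limit or range.

## Working session

There is one attempt and no reset: what is moved stays moved. The work goes in short steps, Python scripts to look and compute and a shell command to move; the robot and the scene stay as the last step left them, time stands still between calls to the robot, and variables do not carry over. Pictures are saved under pics/ and viewed, and the job is handed in when it is done.

```bash
mkdir -p pics; ls
cat > h.py <<'E'
import numpy as np, cv2
from workcell import manip
from scipy.spatial.transform import Rotation as Ro
def grab(n,fn=None):
    s=manip.observe(); f=manip.grab_frame(n)
    if fn: cv2.imwrite('pics/'+fn,cv2.cvtColor(f['pixels'],cv2.COLOR_RGB2BGR))
    f['s']=s; return f
def cloud(f):
    H,W=f['depth'].shape; fl=H/2/np.tan(np.radians(f['fov_y']/2))
    u,v=np.meshgrid(np.arange(W),np.arange(H))
    K=np.array([[fl,0,f['cx']],[0,fl,f['cy']],[0,0,1.]])
    p=np.stack([u.ravel(),v.ravel()],1).astype(float)[:,None]
    n=cv2.undistortPoints(p,K,np.array([f['k1'],0,0,0,0.]))[:,0]
    z=f['depth'].ravel().astype(float)
    c=np.c_[n*z[:,None],z]
    if 'hand_eye' in f:
        h=np.array(f['hand_eye']); c=c@h[:3,:3].T+h[:3,3]
        c=c@Ro.from_rotvec(f['s']['tool_rot']).as_matrix().T+np.array(f['s']['eef_pos'])
    else: c=(c-np.array(f['t']))@np.array(f['R'])
    c[z==0]=np.nan
    return c.reshape(H,W,3)
E
python3 - <<'E'
from h import *
print(manip.observe(), manip.grasp_offset)
for n in ['scene','side','wrist']:
    f=grab(n,n+'0.png'); np.save('pics/%s0.npy'%n,cloud(f))
    print(n,{k:(v if np.size(v)<17 else np.shape(v)) for k,v in f.items() if k not in('s',)})
    for t in ['tank','basket','fossil','tray']:
        for m in manip.masks_of(f,t):
            print(n,t,round(m['confidence'],2),m['bbox'],np.round(np.nanmedian(cloud(f)[m['region']],axis=0)))
E
```

```text
pics
{'time_s': 0.0, 'joints': array([ 1.10425839e+00,  3.08999981e-01,  1.63522071e+00, -9.25456723e-06,
        1.19971761e+00, -6.96981724e-02]), 'qvel': array([-6.04157644e-05,  1.59198919e-03, -9.46568606e-04,  6.38284337e-04,
        9.44805422e-04, -1.76114735e-03]), 'effort': array([ 1.06693846e-03, -4.15251768e+01, -2.76661062e+01,  8.64316371e-05,
        9.95549373e-03, -6.45758860e-06]), 'eef_pos': array([241.2117506 , 575.66185188, 230.03395232]), 'tool_rot': array([-0.61914576, -3.07935034,  0.00355579]), 'ft_force': array([0.09370938, 0.18977754, 0.13404828]), 'moment': array([-0.0129038 , -0.01815554,  0.02743437]), 'grip_width': 85.50769472985799} 18.700000000000003
scene {'pixels': (420, 560, 3), 'depth': (420, 560), 'fov_y': 53.87879322587451, 'cx': 280.3184092011712, 'cy': 213.64601632672571, 'k1': -0.12456372446247718, 'R': array([[-0.17058831,  0.98506773, -0.02326361],
       [ 0.62553186,  0.09002368, -0.7749875 ],
       [-0.76132091, -0.14675594, -0.63154823]]), 't': array([  88.26645797, -179.42646816, 1294.31416451]), 'shot': 1}
scene tank 0.88 [156.5, 220
[... 1202 characters left out ...]
s': (420, 560, 3), 'depth': (420, 560), 'fov_y': 60.02741882600749, 'cx': 280.41756881195374, 'cy': 210.5900388932048, 'k1': -0.01913048483015811, 'hand_eye': array([[ 1.05367914e-03, -9.46850264e-01, -3.21672920e-01,
         8.34177325e+01],
       [ 9.99998231e-01,  4.96553769e-04,  1.81400165e-03,
        -7.44557115e-01],
       [-1.55786004e-03, -3.21674262e-01,  9.46849113e-01,
        -1.41699855e+02],
       [ 0.00000000e+00,  0.00000000e+00,  0.00000000e+00,
         1.00000000e+00]]), 'shot': 3}
wrist basket 0.91 [157.0, 346.2, 204.9, 417.4] [435. 371.  20.]
wrist basket 0.73 [0.8, 209.1, 93.5, 335.1] [243. 280.   4.]
wrist fossil 0.64 [157.9, 348.0, 205.4, 417.6] [435. 371.  19.]
```

View pics/scene0.png

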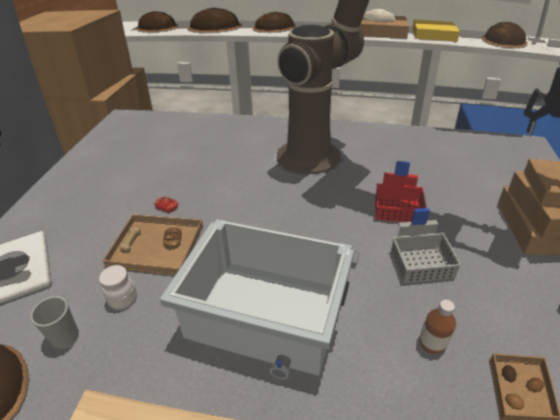

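View pics/side0.png

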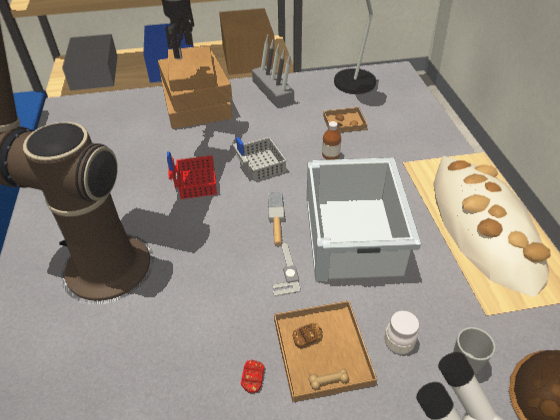

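View pics/wrist0.png

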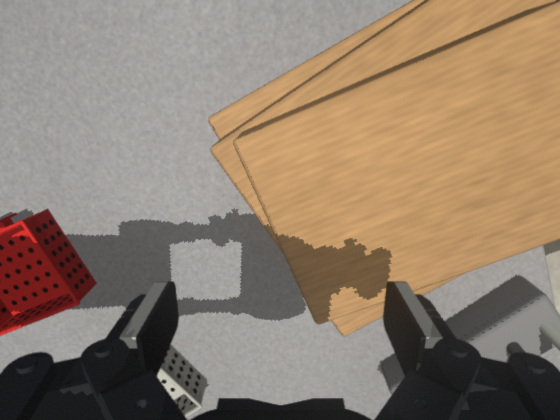

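The scene camera shows the tank centrally (~(265,290)), the grey basket at (425,250) with its blue tab at (420,215) and the red decoy beside it at (400,200). The tray is at (155,245), with the fossil at (172,238). The brush and caliper lie between robot and tank. Next I'll measure the poses.

```bash
python3 - <<'E'
from h import *
for n in ['scene','side']:
    c=np.load('pics/%s0.npy'%n); im=cv2.imread('pics/%s0.png'%n)
    x,y,z=c[...,0],c[...,1],c[...,2]
    m=(x>430)&(x<830)&(abs(y)<220)&(z>122)&(z<138)
    p=c[m]; print(n,'rim',len(p),np.median(p[:,2]),cv2.minAreaRect(p[:,:2].astype(np.float32)),np.percentile(p[:,0],[1,99]),np.percentile(p[:,1],[1,99]))
    # bench z
    m=(x>430)&(x<520)&(abs(y-200)<60)&(abs(z)<15); print('bench',np.nanmedian(z[m]))
    near=(x>340)&(x<520)&(y>220)&(y<400)
    q=c[near&(z>8)&(z<120)]; print('basket',len(q),cv2.minAreaRect(q[:,:2].astype(np.float32)))
    q=c[near&(z>36)&(z<48)]; print('boxrim',len(q),np.median(q[:,2]),cv2.minAreaRect(q[:,:2].astype(np.float32)))
    b=im.astype(int); blue=(b[...,0]>b[...,2]+50)&(b[...,0]>b[...,1]+40)&near&(z>50)
    q=c[blue]; print('blue',len(q),q.min(0),q.max(0),np.median(q,0)); print(cv2.minAreaRect(q[:,:2].astype(np.float32)))
    near=(x>380)&(x<560)&(y>-420)&(y<-210)
    q=c[near&(z>17)&(z<32)]; print('tray/fossil',len(q),cv2.minAreaRect(q[:,:2].astype(np.float32)))
    f=(x>400)&(x<470)&(y>-325)&(y<-240)&(z>6)&(z<30); q=c[f]; print('fossil',len(q),q.min(0),q.max(0),cv2.minAreaRect(q[:,:2].astype(np.float32)))
E
python3 - <<'E'
import cv2
a=cv2.imread('pics/side0.png')
cv2.imwrite('pics/a.png',cv2.resize(a[120:200,150:310],None,fx=5,fy=5,interpolation=2))
cv2.imwrite('pics/b.png',cv2.resize(a[290:410,230:390],None,fx=5,fy=5,interpolation=2))
E
```

```text
scene rim 5195 130.56317381737557 ((616.9326782226562, -14.097610473632812), (310.2040100097656, 228.00372314453125), 82.18325805664062) [496.40260621 745.41665855] [-168.78424251  140.23190955]
bench 0.8933901944368208
basket 2436 ((416.13458251953125, 308.96990966796875), (127.57417297363281, 126.55003356933594), 13.657435417175293)
boxrim 670 42.8641589900913 ((422.500732421875, 310.1204833984375), (115.51553344726562, 126.04701232910156), 14.534280776977539)
blue 55 [359.38550882 279.04970174 103.87671273] [372.95191048 309.63455431 112.36359891] [366.62031419 295.529927   109.48901098]
((365.8907775878906, 293.89361572265625), (10.776283264160156, 31.568012237548828), 9.486628532409668)
tray/fossil 949 ((462.7023010253906, -315.9902648925781), (169.11517333984375, 193.6116943359375), 1.208216905593872)
fossil 360 [ 400.00405252 -322.84300531    6.02032104] [ 468.43045957 -241.25274811   24.5109831 ] ((434.2477722167969, -282.0425720214844), (68.38644409179688, 81.60049438476562), 0.09322377294301987)
side rim 2652 130.50572185062947 ((615.3121337890625, -16.448013305664062), (30
[... 227 characters left out ...]
14.05599594116211)
boxrim 281 42.44766049758618 ((415.7194519042969, 309.51495361328125), (122.61187744140625, 133.14447021484375), 14.633700370788574)
blue 87 [355.0834561  270.64239627  70.53789861] [370.70419654 309.27064544 111.34601035] [362.82438257 283.71700788  95.92312203]
((362.8564147949219, 290.1518859863281), (10.700210571289062, 38.73046112060547), 20.54928970336914)
tray/fossil 1382 ((461.427490234375, -316.4421691894531), (167.6465301513672, 193.3170166015625), 1.613371729850769)
fossil 597 [ 400.42555243 -324.47330389    6.00863078] [ 469.80458076 -240.57440127   25.95969646] ((435.1390075683594, -282.4993896484375), (69.34794616699219, 83.7442626953125), 0.2859399616718292)
```

View pics/a.png

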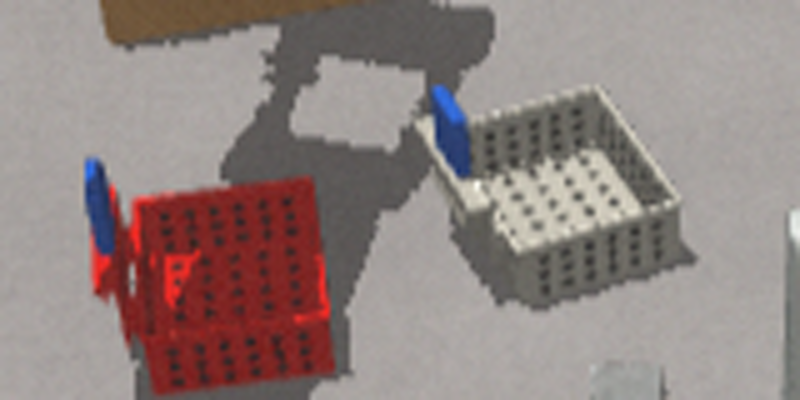

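View pics/b.png

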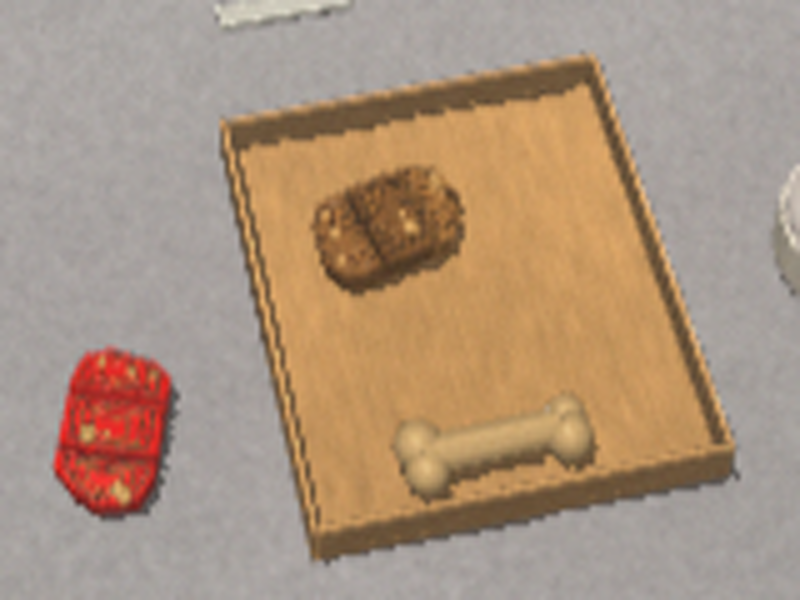

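The side picture confirms it: the grey basket has its blue tab on the -x side, with yaw about +14°. The brown fossil is in the tray at (435,-282), with red decoys separate from both. The tank is at about (610,-14) with yaw about -8°. I'll move over the basket for a wrist look.

```bash
python3 -m creep '[[0.0134,-0.0266,0.004,0,0,-5.33],[0.0134,-0.0266,0.004,0,0,-5.33],[0.0134,-0.0266,0.004,0,0,-5.33],[0.0134,-0.0266,0.004,0,0,-5.33],[0.0134,-0.0266,0.004,0,0,-5.33],[0.0134,-0.0266,0.004,0,0,-5.33],[0.0134,-0.0266,0.004,0,0,-5.33],[0.0134,-0.0266,0.004,0,0,-5.33],[0.0134,-0.0266,0.004,0,0,-5.33],[0.0134,-0.0266,0.004,0,0,-5.33]]' -1 40
python3 - <<'E'
from h import *
f=grab('wrist','w1.png'); c=cloud(f); np.save('pics/w1.npy',c)
s=f['s']; print(s['eef_pos'],s['tool_rot'],s['ft_force'])
x,y,z=c[...,0],c[...,1],c[...,2]; im=f['pixels'].astype(int)
near=(x>320)&(x<520)&(y>220)&(y<400)
q=c[near&(z>36)&(z<48)]; print('boxrim',len(q),np.median(q[:,2]),cv2.minAreaRect(q[:,:2].astype(np.float32)))
blue=(im[...,2]>im[...,0]+50)&near&(z>104)
q=c[blue]; print('blue',len(q),q.min(0),q.max(0),np.median(q,0)); print(cv2.minAreaRect(q[:,:2].astype(np.float32)))
q=c[near&(z>58)&(z<70)]; print('bend',len(q),np.median(q,0),cv2.minAreaRect(q[:,:2].astype(np.float32)))
E
```

```text
time_s: 1.75
eef_pos: [376.0, 309.4, 271.6]
tool_rot: [1.939, 2.471, 0.001]
ft_force: [-0.6, 0.3, -0.3]
grip_width: 85.5
[376.01351909 309.3510992  271.644844  ] [1.93935580e+00 2.47125646e+00 8.86600652e-04] [-0.60359457  0.33261397 -0.26197   ]
boxrim 2286 42.03330114243958 ((420.8634033203125, 310.7766418457031), (112.34134674072266, 124.37791442871094), 14.6751708984375)
blue 395 [355.11174972 280.16701837 104.32360458] [370.62869958 313.53947731 109.43358583] [362.8642117  297.68452357 107.5285345 ]
((362.7830505371094, 296.98724365234375), (8.954272270202637, 34.17609786987305), 13.163280487060547)
bend 682 [357.27352765 317.35006557  65.85313112] ((361.99969482421875, 295.3464050292969), (13.567605018615723, 90.46992492675781), 14.487536430358887)
```

View pics/w1.png

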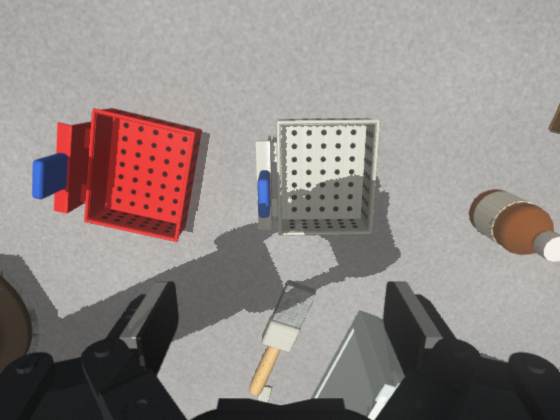

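The wrist view shows the grey basket with its tab at pixel (263,193), which is world (363,296), yaw 14.4°. Next: descend and grip.

```bash
python3 -m creep '[[-0.0065,-0.0065,-0.025,0,0,0.7],[-0.0065,-0.0065,-0.025,0,0,0],[0,0,-0.025,0,0,0],[0,0,-0.025,0,0,0],[0,0,-0.025,0,0,0],[0,0,-0.025,0,0,0],[0,0,-0.022,0,0,0],[0,0,-0.015,0,0,0],[0,0,-0.0096,0,0,0],[0,0,0,0,0,0]]' -1 40
python3 -m creep '[[0,0,0,0,0,0],[0,0,0,0,0,0],[0,0,0,0,0,0],[0,0,0,0,0,0],[0,0,0,0,0,0],[0,0,0,0,0,0],[0,0,0,0,0,0],[0,0,0,0,0,0],[0,0,0,0,0,0],[0,0,0,0,0,0]]' 1 40
```

```text
time_s: 2.8
eef_pos: [361.6, 296.9, 73.5]
tool_rot: [-1.919, -2.486, 0.004]
ft_force: [0.7, -0.4, 0.3]
grip_width: 85.5
time_s: 3.8
eef_pos: [363.0, 297.7, 75.2]
tool_rot: [1.92, 2.487, 0.001]
ft_force: [-0.8, -0.6, 5.6]
grip_width: 9.8
```

Gripped (9.8 mm, matching the 10 mm tab). I'll fit the tank faces from the stored scene cloud before moving on.

Run:
```python
from h import *
for n in ['scene','side']:
    c=np.load('pics/%s0.npy'%n)
    a=np.radians(-8.0); 
    def fit(ang):
        return np.array([np.cos(ang),np.sin(ang)]),np.array([-np.sin(ang),np.cos(ang)])
    ex,ey=fit(a); o=np.array([610,-14.])
    d=c[...,:2]-o; u=d@ex; v=d@ey; z=c[...,2]
    top=(abs(u)<140)&(abs(v)<170)&(z>127)&(z<134)
    # each rim side edges: far wall top
    for nm,mm,ax in [('+x',top&(u>80)&(abs(v)<110),0),('+y',top&(v>110)&(abs(u)<80),1),('-y',top&(v<-110)&(abs(u)<80),1),('-x',top&(u<-70)&(abs(v)<100),0)]:
        uu,vv=u[mm],v[mm]; s,t=(uu,vv) if ax==0 else (vv,uu)
        k=np.polyfit(t,s,1); print(n,nm,len(s),'mean',s.mean().round(1),'rng',np.percentile(s,[3,97]).round(1),'slope deg',np.degrees(np.arctan(k[0])).round(2))
    w=(abs(v)<110)&(u<-60)&(u>-125)&(z>25)&(z<115)
    for lo in range(-120,120,20):
        q=w&(v>lo)&(v<=lo+20); r=top&(u<-70)&(v>lo)&(v<=lo+20)
        print(lo,q.sum(),np.median(u[q]).round(1) if q.any() else '', r.sum(),np.percentile(u[r],[5,50,95]).round(1) if r.any() else '')
```

```text
scene +x 1520 mean 109.8 rng [ 99.3 119.2] slope deg -0.11
scene +y 804 mean 140.1 rng [130.6 149.5] slope deg 0.29
scene -y 665 mean -135.8 rng [-146.1 -126.6] slope deg -0.28
scene -x 359 mean -100.0 rng [-104.5  -96.6] slope deg -0.2
-120 126 -98.1 49 [-102.9  -97.1  -77.5]
-100 255 -98.1 32 [-103.9  -99.3  -96.7]
-80 263 -98.1 34 [-103.2  -99.1  -96.6]
-60 268 -98.1 33 [-103.9  -99.1  -97.7]
-40 275 -98.3 33 [-103.6  -99.4  -96.8]
-20 274 -98.3 39 [-104.1  -99.1  -96.7]
0 279 -98.5 37 [-103.4  -99.4  -96.9]
20 288 -98.4 35 [-104.1  -99.5  -97.1]
40 283 -98.4 40 [-104.   -99.4  -96.7]
60 290 -98.5 37 [-104.5  -99.5  -97.8]
80 303 -98.5 39 [-104.3  -99.7  -97.4]
100 151 -98.6 38 [-104.4  -99.7  -96.9]
side +x 538 mean 107.3 rng [ 98.  117.2] slope deg -0.18
side +y 360 mean 138.3 rng [128.5 150.3] slope deg 0.72
side -y 591 mean -138.5 rng [-148.4 -127.2] slope deg 0.12
side -x 166 mean -101.7 rng [-104.8  -98.5] slope deg -0.15
-120 0  26 [-104.2 -100.3  -83.7]
-100 20 -104.3 21 [-104.4 -101.   -98.7]
-80 28 -104.3 19 [-104.  -101.3  -98.4]
-60 21 -104.3 18 [-104.5 -101.9  -99. ]
-40 27 -104.4 17 [-104.7 -102.2  -99. ]
-20 25 -104.5 17 [-104.8 -101.3  -98.5]
0 21 -104.5 15 [-104.  -101.6  -98.3]
20 22 -104.6 15 [-104.8 -102.1  -99.3]
40 20 -104.6 14 [-104.1 -101.   -98.7]
60 23 -104.7 16 [-104.5 -101.3  -98.9]
80 18 -104.7 14 [-104.9 -102.3  -99.4]
100 10 -104.8 16 [-103.9 -100.9  -81.5]
```

Run:
```python
from h import *
for n in ['scene','side']:
    c=np.load('pics/%s0.npy'%n)
    a=np.radians(-8.0); ex=np.array([np.cos(a),np.sin(a)]); ey=np.array([-ex[1],ex[0]])
    d=c[...,:2]-np.array([610,-14.]); u=d@ex; v=d@ey; z=c[...,2]
    for lo in list(range(-150,-100,5))+list(range(100,160,5)):
        r=(z>126)&(z<134)&(u<-65)&(u>-130)&(v>lo)&(v<=lo+5); w=(z>30)&(z<115)&(u<-65)&(u>-130)&(v>lo)&(v<=lo+5)
        print(n,lo,r.sum(),np.percentile(u[r],[3,50,97]).round(1) if r.any() else '',w.sum(),np.median(u[w]).round(1) if w.any() else '')
```

```text
scene -150 10 [-92.4 -81.4 -69.8] 0 
scene -145 24 [-96.5 -80.1 -66.4] 0 
scene -140 33 [-104.9  -87.3  -66.4] 0 
scene -135 32 [-102.1  -82.3  -67.3] 0 
scene -130 35 [-105.5  -82.3  -65.8] 120 -73.2
scene -125 27 [-105.1  -89.3  -75.8] 62 -77.1
scene -120 25 [-101.4  -87.7  -76.3] 194 -87.2
scene -115 11 [-102.7  -98.2  -96.4] 64 -97.8
scene -110 9 [-103.3  -97.3  -96.6] 56 -98.0
scene -105 10 [-101.   -98.3  -95. ] 65 -98.2
scene 100 10 [-104.1  -99.6  -97.6] 73 -98.7
scene 105 13 [-104.2  -98.4  -96.7] 71 -98.6
scene 110 9 [-103.1 -100.   -97.8] 75 -98.7
scene 115 11 [-104.3  -99.4  -97. ] 42 -98.7
scene 120 27 [-107.1  -90.6  -77.5] 33 -78.1
scene 125 33 [-104.7  -88.3  -77.8] 13 -77.1
scene 130 40 [-104.7  -85.8  -66.6] 0 
scene 135 41 [-105.5  -83.3  -66.9] 0 
scene 140 39 [-104.7  -85.6  -66.7] 1 -102.1
scene 145 25 [-92.4 -78.5 -67.8] 1 -80.2
scene 150 0  0 
scene 155 0  0 
side -150 30 [-92.7 -79.4 -66.5] 13 -80.7
side -145 33 [-105.2  -87.6  -65.7] 224 -93.0
side -140 36 [-106.9  -90.4  -67.8] 78 -94.0
side -135 32 [-104.6  -82.3  -67.1] 91 -71.3
side -130 32 [-105.9  -88.4  -68.6] 9 -107.2
side -125 24 [-106.2  -94.7  -80.8] 8 -107.2
side -120 10 [-102.5  -94.1  -81.5] 2 -107.3
side -115 7 [-104.2 -102.3  -98.4] 0 
side -110 5 [-104.2 -101.8  -99.8] 0 
side -105 4 [-103.4 -101.7  -99.7] 0 
side 100 2 [-101.4 -100.3  -99.1] 5 -104.8
side 105 4 [-103.2 -101.1  -98.7] 5 -104.7
side 110 3 [-103.2 -103.1 -100.8] 7 -104.8
side 115 8 [-104.6  -94.9  -80.3] 36 -86.2
side 120 23 [-105.7  -92.   -81.9] 112 -87.2
side 125 18 [-105.8  -86.7  -69.9] 42 -73.0
side 130 24 [-104.9  -86.1  -65.6] 74 -71.0
side 135 18 [-106.4  -78.   -66.5] 9 -107.7
side 140 23 [-104.4  -87.8  -69.7] 5 -107.9
side 145 13 [-94.4 -79.8 -66.8] 0 
side 150 0  0 
side 155 0  0
```

```bash
python3 -m creep '[[0,0,0.01,0,0,0],[0,0,0.02,0,0,0],[0,0,0.025,0,0,0],[0,0,0.025,0,0,0],[0,0,0.025,0,0,0],[0,0,0.025,0,0,0],[0,0,0.025,0,0,0],[0,0,0.025,0,0,0],[0,0,0.015,0,0,0],[0,0,0.005,0,0,0]]' 1 50
```

```text
time_s: 4.8
eef_pos: [363.0, 297.7, 276.4]
tool_rot: [1.919, 2.486, 0.004]
ft_force: [-0.3, 0.4, -1.6]
grip_width: 9.2
```

The posts sit symmetric about the made wall line. The wall between them appears about 9 mm further out (inner face ≈ -103 mm in the tank), yaw -7.85°. I'll carry the basket above the tank, inside of the wall by 15 mm.

```bash
python3 -m creep '[[0.0162,-0.0299,0,0,0,-2.25],[0.0162,-0.0299,0,0,0,-2.25],[0.0162,-0.0299,0,0,0,-2.25],[0.0162,-0.0299,0,0,0,-2.25],[0.0162,-0.0299,0,0,0,-2.25],[0.0162,-0.0299,0,0,0,-2.25],[0.0162,-0.0299,0,0,0,-2.25],[0.0162,-0.0299,0,0,0,-2.25],[0.0162,-0.0299,0,0,0,-2.25],[0.0162,-0.0299,0,0,0,-2.25]]' 1 50
python3 -m creep '[[0,0,0,0,0,0],[0,0,0,0,0,0],[0,0,0,0,0,0],[0,0,-0.01,0,0,0],[0,0,-0.01,0,0,0],[0,0,-0.01,0,0,0],[0,0,-0.01,0,0,0],[0,0,0,0,0,0],[0,0,0,0,0,0],[0,0,0,0,0,0]]' 1 50
python3 - <<'E'
from h import *
for n in ['scene','side','wrist']:
    f=grab(n,n+'2.png'); np.save('pics/%s2.npy'%n,cloud(f))
print(f['s'])
E
```

```text
time_s: 5.8
eef_pos: [523.8, -2.8, 273.0]
tool_rot: [-2.368, -2.061, 0.003]
ft_force: [-0.3, 1.0, -1.9]
grip_width: 9.4
time_s: 6.8
eef_pos: [525.0, -1.6, 235.1]
tool_rot: [2.367, 2.064, 0.001]
ft_force: [-0.0, 0.1, -1.5]
grip_width: 9.3
{'time_s': 6.9, 'joints': array([-8.61125819e-02,  1.10681232e-01,  1.86436345e+00,  2.65582023e-05,
        1.16521739e+00,  5.07158082e-02]), 'qvel': array([-0.0010142 , -0.00115914,  0.00042317,  0.00081056,  0.00108798,
        0.00059804]), 'effort': array([ 1.78507873e-02, -3.30951798e+01, -2.80012894e+01, -5.35767278e-03,
       -7.26174144e-02,  6.07254876e-06]), 'eef_pos': array([525.10988216,  -1.66111481, 235.31511748]), 'tool_rot': array([2.36740603e+00, 2.06375459e+00, 1.47866236e-03]), 'ft_force': array([ 0.48172982, -0.39641736, -0.40712025]), 'moment': array([ 0.00014354,  0.0247578 , -0.01785143]), 'grip_width': 9.453193162302291}
```

View pics/wrist2.png

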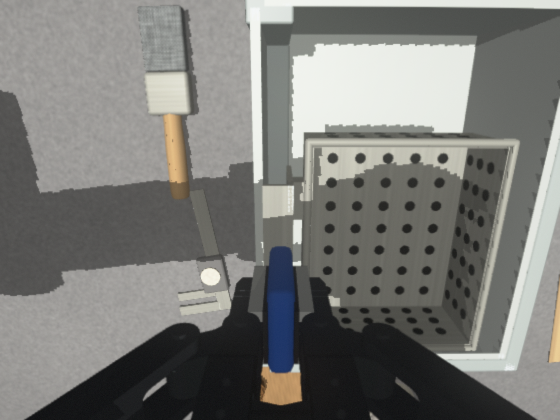

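View pics/side2.png

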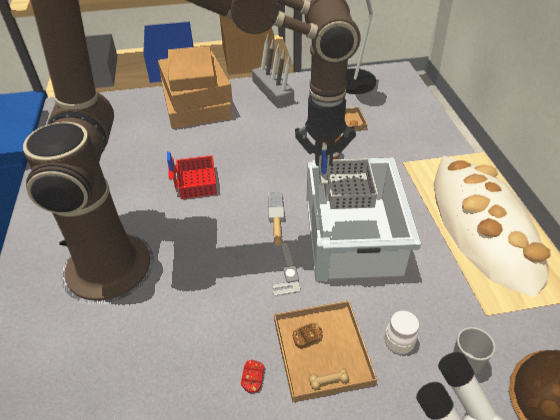

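View pics/scene2.png

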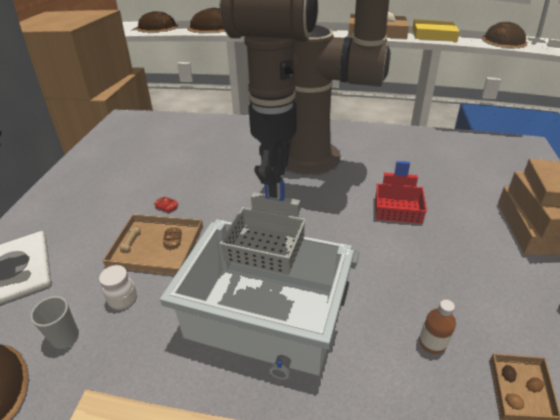

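The wrist view shows the basket hanging level with its bend around (280,215), and the tank wall's rim runs at columns 250–265 to its left. I'll compute the relative geometry.

Run:
```python
from h import *
c=np.load('pics/wrist2.npy')
a=np.radians(-7.85); ex=np.array([np.cos(a),np.sin(a)]); ey=np.array([-ex[1],ex[0]])
d=c[...,:2]-np.array([525.1,-1.66]); u=d@ex; v=d@ey; z=c[...,2]
print('relative to TCP')
for lo in range(0,130,10):
    m=(v>lo)&(v<=lo+10)
    r=m&(z>124)&(z<136)&(u<20)&(u>-40); b=m&(z>218)&(z<230)&(u<20)&(u>-40); w=m&(z>40)&(z<120)&(u<20)&(u>-40)
    P=lambda q,x:np.percentile(x[q],[3,50,97]).round(1) if q.sum()>3 else ''
    print(lo,'rim',r.sum(),P(r,u),P(r,z),'bend',b.sum(),P(b,u),P(b,z),'face',P(w,u))
m=(z>190)&(z<212)&(u>8)&(u<130)&(abs(v)<90); q=np.c_[u[m],v[m],z[m]]
print('boxrim',len(q),np.percentile(q,[2,98],axis=0).round(1),cv2.minAreaRect(q[:,:2].astype(np.float32)))
m=(z>195)&(u>95)&(u<120)&(abs(v)<90);print('far rim z',np.median(z[m]))
m=(z>195)&(u>8)&(u<20)&(abs(v)<90);print('near rim z',np.median(z[m]))
for n in ['scene','side']:
    c=np.load('pics/%s2.npy'%n); d=c[...,:2]-np.array([525.1,-1.66]); u=d@ex; v=d@ey; z=c[...,2]
    b=(z>205)&(z<230)&(abs(u)<25)&(abs(v)<48); print(n,'bend',b.sum(),P(b,u),P(b,z))
    m=(z>180)&(z<209)&(u>8)&(u<130)&(abs(v)<90); q=np.c_[u[m],v[m],z[m]]
    print('box',len(q),np.percentile(q,[2,98],axis=0).round(1))
```

```text
relative to TCP
0 rim 119 [-19.3 -16.4 -13.5] [127.7 128.9 130.1] bend 61 [-8.2 -7.2 -3.7] [224.9 225.8 226.9] face [-13.2 -13.2 -13.1]
10 rim 112 [-19.1 -16.3 -14. ] [127.8 129.  130.2] bend 452 [-8.4 -2.6  4.6] [225.1 226.  228.7] face [-13.3 -13.2 -13.1]
20 rim 126 [-18.9 -16.  -13.2] [127.7 128.8 130.2] bend 629 [-8.2 -1.7  4.5] [224.9 226.1 227.3] face [-13.2 -13.2 -13.1]
30 rim 142 [-19.4 -16.5 -13.1] [127.5 128.9 130.1] bend 681 [-8.1 -1.6  4.8] [225.  226.1 227.2] face [-13.3 -13.2 -13.2]
40 rim 147 [-19.1 -15.7 -13. ] [126.9 129.1 130.2] bend 266 [-8.1 -1.2  4.8] [221.1 225.9 227.4] face [-13.3 -13.2 -13.2]
50 rim 142 [-18.9 -16.2 -13.4] [127.5 129.  130.1] bend 0   face [-13.3 -13.2 -13.2]
60 rim 159 [-19.4 -16.5 -13.3] [127.7 129.  130.5] bend 0   face [-13.3 -13.2 -13.2]
70 rim 160 [-19.1 -16.1 -13.2] [127.6 128.8 130. ] bend 0   face [-13.3 -13.3 -13.2]
80 rim 168 [-19.4 -16.2 -13.1] [126.8 128.9 130.3] bend 0   face [-13.3 -13.3 -13.2]
90 rim 173 [-19.3 -16.2 -13.4] [127.7 129.1 130.5] bend 0   face [-13.3 -13.3 -13.2]
100 rim 173 [-19.1 -16.4 -13.3] [127.6 129.2 130.4] bend 0   face [-13.4 -13.3 -13.3]
110 rim 217 [-19.4 -15.8  -3.2] [124.7 129.1 130.4] bend 0   face [-13.4  -7.7   4.8]
120 rim 907 [-21.6  -7.5   6.6] [127.  129.  130.4] bend 0   face [-13.   -2.4  12.4]
boxrim 8349 [[ 10.  -60.9 190.7]
 [113.6  59.5 204. ]] ((61.43697738647461, -1.6920204162597656), (123.635498046875, 107.2366943359375), 89.61148071289062)
far rim z 201.6815853573044
near rim z 287.7641856768103
scene bend 648 [-5.5  5.4 14.9] [205.3 219.7 229.2]
box 1921 [[ 13.5 -61.9 180.6]
 [115.7  58.7 205.9]]
side bend 112 [-7.9  0.1 14.6] [205.1 226.6 229.7]
box 971 [[ 11.3 -64.7 180.7]
 [113.8  58.9 206.9]]
```

Gap from plate to the wall's inner face is ≈15.7 mm by camera. As a margin I'll shift 12 mm further in, then descend until the seat is ~30 mm above the rim (TCP z ≈ 171).

```bash
python3 -m creep '[[0.006,-0.0008,0,0,0,0],[0.006,-0.0008,0,0,0,0],[0,0,-0.012,0,0,0],[0,0,-0.012,0,0,0],[0,0,-0.012,0,0,0],[0,0,-0.012,0,0,0],[0,0,-0.01,0,0,0],[0,0,-0.006,0,0,0],[0,0,0,0,0,0],[0,0,0,0,0,0]]' 1 50
python3 -m creep '[[-0.006,0.0008,0,0,0,0],[-0.006,0.0008,0,0,0,0],[-0.003,0.0004,0,0,0,0],[-0.003,0.0004,0,0,0,0],[-0.002,0.0003,0,0,0,0],[-0.001,0.0001,0,0,0,0],[-0.001,0.0001,0,0,0,0],[0,0,0,0,0,0],[0,0,0,0,0,0],[0,0,0,0,0,0]]' 1 50
```

```text
time_s: 7.95
eef_pos: [536.8, -3.2, 170.8]
tool_rot: [2.368, 2.064, 0.0]
ft_force: [1.3, 0.1, -2.4]
grip_width: 9.4
time_s: 8.95
eef_pos: [514.7, -0.3, 170.7]
tool_rot: [2.368, 2.064, 0.0]
ft_force: [-0.4, 0.1, -1.8]
grip_width: 9.3
```

```bash
python3 -m creep '[[-0.001,0.00014,0,0,0,0],[-0.001,0.00014,0,0,0,0],[-0.001,0.00014,0,0,0,0],[0,0,0,0,0,0],[0,0,0,0,0,0],[0,0,0,0,0,0],[0,0,0,0,0,0],[0,0,0,0,0,0],[0,0,0,0,0,0],[0,0,0,0,0,0]]' 1 50
python3 -c "
from workcell import manip
s=manip.observe();print(s['ft_force'],s['moment'])"
python3 -m creep '[[-0.001,0.00014,0,0,0,0],[0,0,0,0,0,0],[0,0,0,0,0,0],[0,0,0,0,0,0],[0,0,0,0,0,0],[0,0,0,0,0,0],[0,0,0,0,0,0],[0,0,0,0,0,0],[0,0,0,0,0,0],[0,0,0,0,0,0]]' 1 50
python3 -c "
from workcell import manip
s=manip.observe();print(s['ft_force'],s['moment'])"
```

```text
time_s: 9.95
eef_pos: [511.6, 0.2, 170.7]
tool_rot: [-2.368, -2.064, 0.0]
ft_force: [-0.5, 0.3, -1.8]
grip_width: 9.7
[-0.47622598  0.28944988 -1.75925293] [-0.03350344  0.09008201  0.0216174 ]
time_s: 10.95
eef_pos: [510.6, 0.3, 170.7]
tool_rot: [2.368, 2.064, 0.0]
ft_force: [0.0, 0.1, -2.1]
grip_width: 9.4
[ 0.01752812  0.09276004 -2.1251705 ] [ 0.02542559  0.04105014 -0.06540081]
```

```bash
python3 -m creep '[[-0.001,0.00014,0,0,0,0],[0,0,0,0,0,0],[0,0,0,0,0,0],[0,0,0,0,0,0],[0,0,0,0,0,0],[0,0,0,0,0,0],[0,0,0,0,0,0],[0,0,0,0,0,0],[0,0,0,0,0,0],[0,0,0,0,0,0]]' 1 50
python3 -c "
from workcell import manip
s=manip.observe();print(s['eef_pos'],s['ft_force'],s['moment'])"
```

```text
time_s: 11.95
eef_pos: [509.6, 0.4, 170.7]
tool_rot: [-2.368, -2.065, 0.0]
ft_force: [0.1, -0.6, -2.2]
grip_width: 9.5
[5.09555793e+02 4.32885602e-01 1.70657431e+02] [ 0.09321286 -0.59482562 -2.23223783] [ 0.01099788  0.0500046  -0.01901228]
```

```bash
python3 -m creep '[[-0.0007,0.0001,0,0,0,0],[0,0,0,0,0,0],[0,0,0,0,0,0],[0,0,0,0,0,0],[0,0,0,0,0,0],[0,0,0,0,0,0],[0,0,0,0,0,0],[0,0,0,0,0,0],[0,0,0,0,0,0],[0,0,0,0,0,0]]' 1 50
python3 -c "
from workcell import manip
s=manip.observe();print(s['eef_pos'],s['ft_force'],s['moment'])"
```

```text
time_s: 12.95
eef_pos: [509.3, 0.5, 170.8]
tool_rot: [2.367, 2.064, 0.001]
ft_force: [2.9, -1.4, -3.8]
grip_width: 9.2
[5.09309865e+02 4.83665219e-01 1.70823101e+02] [ 2.94333482 -1.35270463 -3.81095798] [-0.09060325 -0.66848555  0.06634038]
```

```bash
python3 -m creep '[[-0.0007,0.0001,0,0,0,0],[0,0,0,0,0,0],[0,0,0,0,0,0],[0,0,0,0,0,0],[0,0,0,0,0,0],[0,0,0,0,0,0],[0,0,0,0,0,0],[0,0,0,0,0,0],[0,0,0,0,0,0],[0,0,0,0,0,0]]' 1 50
python3 -c "
from workcell import manip
s=manip.observe();print(s['eef_pos'],s['ft_force'],s['moment'])"
```

```text
time_s: 13.95
eef_pos: [509.1, 0.5, 170.8]
tool_rot: [2.367, 2.063, 0.003]
ft_force: [5.2, -0.2, -4.7]
grip_width: 9.2
[509.11270372   0.52042224 170.7979659 ] [ 5.1550406  -0.17721845 -4.70995591] [-0.11990784 -1.06338973  0.05372969]
```

Contact is felt at TCP x≈509.4 (camera predicted 509.5). I'll back off ~1 mm so the wall is centred in the slot mouth, then lower over the rim.

```bash
python3 -m creep '[[0.0009,-0.0001,0,0,0,0],[0.0009,-0.0001,0,0,0,0],[0,0,0,0,0,0],[0,0,0,0,0,0],[0,0,-0.002,0,0,0],[0,0,-0.002,0,0,0],[0,0,-0.002,0,0,0],[0,0,-0.002,0,0,0],[0,0,-0.002,0,0,0],[0,0,0,0,0,0]]' 1 50
python3 -c "
from workcell import manip
s=manip.observe();print(s['eef_pos'],s['ft_force'],s['moment'])"
```

```text
time_s: 14.95
eef_pos: [509.5, 0.5, 160.1]
tool_rot: [-2.367, -2.064, 0.001]
ft_force: [0.5, 0.5, -2.2]
grip_width: 9.1
[5.09540138e+02 4.66787448e-01 1.60068753e+02] [ 0.47760012  0.49753835 -2.23770471] [ 0.00271746 -0.14492938 -0.0148991 ]
```

The mouth is over the rim with no load. Continuing down.

```bash
python3 -m creep '[[0,0,-0.001,0,0,0],[0,0,-0.001,0,0,0],[0,0,-0.001,0,0,0],[0,0,-0.001,0,0,0],[0,0,-0.001,0,0,0],[0,0,-0.001,0,0,0],[0,0,-0.001,0,0,0],[0,0,-0.001,0,0,0],[0,0,0,0,0,0],[0,0,0,0,0,0]]' 1 60
python3 -c "
from workcell import manip
s=manip.observe();print(s['eef_pos'],s['ft_force'],s['moment'])"
```

```text
time_s: 15.95
eef_pos: [509.7, 0.5, 152.5]
tool_rot: [-2.368, -2.064, 0.001]
ft_force: [-3.0, 0.9, 2.5]
grip_width: 8.9
[5.09663502e+02 4.99884081e-01 1.52460085e+02] [-2.97329     0.90794989  2.48458635] [0.1257555  0.44093294 0.05514528]
```

```bash
python3 -m creep '[[-0.0003,0,-0.001,0,0,0],[0,0,-0.001,0,0,0],[0,0,-0.001,0,0,0],[0,0,-0.001,0,0,0],[0,0,-0.001,0,0,0],[0,0,-0.001,0,0,0],[0,0,0,0,0,0],[0,0,0,0,0,0],[0,0,0,0,0,0],[0,0,0,0,0,0]]' 1 60
python3 -c "
from workcell import manip
s=manip.observe();print(s['eef_pos'],s['ft_force'],s['moment'])"
```

```text
time_s: 16.95
eef_pos: [509.6, 0.4, 146.4]
tool_rot: [-2.368, -2.064, 0.0]
ft_force: [-1.8, -0.3, -0.3]
grip_width: 9.0
[5.09596483e+02 4.14720018e-01 1.46420574e+02] [-1.76581795 -0.27108803 -0.34331775] [0.04991925 0.26179588 0.01845793]
```

```bash
python3 -m creep '[[0,0,-0.001,0,0,0],[0,0,-0.001,0,0,0],[0,0,-0.001,0,0,0],[0,0,-0.001,0,0,0],[0,0,0,0,0,0],[0,0,0,0,0,0],[0,0,0,0,0,0],[0,0,0,0,0,0],[0,0,0,0,0,0],[0,0,0,0,0,0]]' 1 60
python3 -c "
from workcell import manip
s=manip.observe();print(s['eef_pos'],s['ft_force'],s['moment'])"
```

```text
time_s: 17.95
eef_pos: [509.6, 0.4, 142.5]
tool_rot: [-2.368, -2.064, 0.0]
ft_force: [-1.6, 0.4, 0.1]
grip_width: 9.4
[5.09612946e+02 4.33197035e-01 1.42541371e+02] [-1.64451186  0.38397275  0.07513427] [0.03654063 0.3330352  0.0407641 ]
```

```bash
python3 -m creep '[[0,0,-0.001,0,0,0],[0,0,0,0,0,0],[0,0,0,0,0,0],[0,0,0,0,0,0],[0,0,0,0,0,0],[0,0,0,0,0,0],[0,0,0,0,0,0],[0,0,0,0,0,0],[0,0,0,0,0,0],[0,0,0,0,0,0]]' 1 60
python3 -c "
from workcell import manip
s=manip.observe();print(s['eef_pos'],s['ft_force'],s['moment'])"
```

```text
time_s: 18.95
eef_pos: [509.6, 0.4, 141.7]
tool_rot: [-2.368, -2.065, 0.0]
ft_force: [-2.9, -0.7, 2.4]
grip_width: 9.3
[5.09644170e+02 4.39243846e-01 1.41700880e+02] [-2.85954346 -0.739345    2.39388289] [0.10231232 0.49298816 0.01991769]
```

```bash
python3 -m creep '[[0,0,-0.001,0,0,0],[0,0,0,0,0,0],[0,0,0,0,0,0],[0,0,0,0,0,0],[0,0,0,0,0,0],[0,0,0,0,0,0],[0,0,0,0,0,0],[0,0,0,0,0,0],[0,0,0,0,0,0],[0,0,0,0,0,0]]' 1 60
python3 -c "
from workcell import manip
s=manip.observe();print(s['eef_pos'],s['ft_force'],s['moment'])"
```

```text
time_s: 19.95
eef_pos: [509.7, 0.4, 141.2]
tool_rot: [-2.368, -2.064, 0.0]
ft_force: [-4.3, -0.3, 5.1]
grip_width: 9.2
[5.09670442e+02 4.32491525e-01 1.41217631e+02] [-4.26188356 -0.3227219   5.08455499] [0.10271426 0.75150075 0.08630096]
```

```bash
python3 -m creep '[[-0.0006,0,-0.0008,0,0,0],[0,0,0,0,0,0],[0,0,0,0,0,0],[0,0,0,0,0,0],[0,0,0,0,0,0],[0,0,0,0,0,0],[0,0,0,0,0,0],[0,0,0,0,0,0],[0,0,0,0,0,0],[0,0,0,0,0,0]]' 1 60
python3 - <<'E'
from h import *
s=manip.observe();print(s['eef_pos'],s['ft_force'],s['moment'])
for n in ['scene','side']:
    f=grab(n,n+'3.png'); np.save('pics/%s3.npy'%n,cloud(f))
E
```

```text
time_s: 20.95
eef_pos: [509.7, 0.4, 141.2]
tool_rot: [2.368, 2.064, 0.001]
ft_force: [-3.9, 0.7, 7.9]
grip_width: 9.1
[5.09712360e+02 4.30420628e-01 1.41199399e+02] [-3.93868038  0.73979621  7.93030953] [0.12428643 0.90282551 0.03440395]
```

View pics/scene3.png

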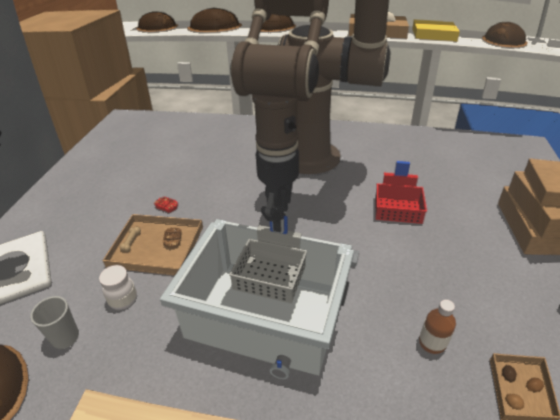

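The scene picture shows the basket hanging inside the tank at (270,265). The z stopped hard at 141.2 while the force rose, so the lip is home. I'll relieve the load, open the fingers and rise.

```bash
python3 -m creep '[[0,0,0.001,0,0,0],[0,0,0.001,0,0,0],[0,0,0,0,0,0],[0,0,0,0,0,0],[0,0,0,0,0,0],[0,0,0,0,0,0],[0,0,0,0,0,0],[0,0,0,0,0,0],[0,0,0,0,0,0],[0,0,0,0,0,0]]' 1 60
python3 -m creep '[[0,0,0,0,0,0],[0,0,0,0,0,0],[0,0,0,0,0,0],[0,0,0,0,0,0],[0,0,0,0,0,0],[0,0,0,0,0,0],[0,0,0,0,0,0],[0,0,0,0,0,0],[0,0,0,0,0,0],[0,0,0,0,0,0]]' -1 40
python3 -m creep '[[0,0,0.005,0,0,0],[0,0,0.01,0,0,0],[0,0,0.015,0,0,0],[0,0,0.015,0,0,0],[0,0,0.015,0,0,0],[0,0,0.015,0,0,0],[0,0,0.015,0,0,0],[0,0,0.01,0,0,0],[0,0,0,0,0,0],[0,0,0,0,0,0]]' -1 40
python3 - <<'E'
from h import *
a=np.radians(-7.85); ex=np.array([np.cos(a),np.sin(a)]); ey=np.array([-ex[1],ex[0]])
P=lambda q,x:np.percentile(x[q],[3,50,97]).round(1) if q.sum()>3 else ''
for n in ['wrist','side','scene']:
    f=grab(n,n+'4.png'); c=cloud(f); np.save('pics/%s4.npy'%n,c)
    d=c[...,:2]-np.array([509.7,.43]); u=d@ex; v=d@ey; z=c[...,2]
    for lo in range(-120,120,20):
        m=(v>lo)&(v<=lo+20)&(u>-12)&(u<9)&(z>120)&(z<139); print(n,lo,m.sum(),'z',P(m,z),'u',P(m,u))
    m=(z>60)&(z<125)&(u>9)&(u<130)&(abs(v)<75); m2=m&(z>100); print('box rim z',P(m2&(u>95),z),P(m2&(u<40),z),P(m2&(v>40),z),P(m2&(v<-40),z))
    q=np.c_[u[m2],v[m2]].astype(np.float32); print(cv2.minAreaRect(q))
E
```

```text
time_s: 22.05
eef_pos: [509.4, 0.3, 141.9]
tool_rot: [2.368, 2.064, 0.001]
ft_force: [5.6, 0.0, -8.3]
grip_width: 9.1
time_s: 23.05
eef_pos: [509.1, 0.4, 141.8]
tool_rot: [-2.368, -2.064, 0.0]
ft_force: [0.1, 0.4, -0.2]
grip_width: 84.9
time_s: 24.05
eef_pos: [509.0, 0.4, 242.0]
tool_rot: [2.368, 2.064, 0.0]
ft_force: [-0.3, 0.7, 0.1]
grip_width: 85.6
wrist -120 239 z [121.  128.4 129.9] u [-5.7  0.3  8.8]
wrist -100 147 z [128.  128.8 129.6] u [-3.  -0.6  1.9]
wrist -80 176 z [127.5 128.9 130. ] u [-3.   0.2  2.6]
wrist -60 259 z [127.9 131.9 133.5] u [-8.3 -1.4  4.2]
wrist -40 91 z [131.5 132.8 133.8] u [-8.3 -7.4  4.6]
wrist -20 76 z [131.5 132.8 133.7] u [-8.2 -7.4 -6.6]
wrist 0 225 z [131.6 132.7 137.5] u [-8.6 -5.   4.2]
wrist 20 553 z [131.4 132.7 133.9] u [-8.5 -2.2  4.7]
wrist 40 332 z [127.6 129.4 133.7] u [-7.1 -0.8  4. ]
wrist 60 294 z [127.7 128.9 130.3] u [-3.6 -0.9  2.5]
wrist 80 320 z [127.8 129.1 130.5] u [-3.6 -0.6  2.4]
wrist 100 344 z [127.6 129.1 130.4] u [-3.5 -0.6  2.3]
box rim z [100.7 108.3 110.5] [102.5 108.9 110.6] [103.4 109.2 110.7] [100.6 108.2 110.3]
((
[... 1063 characters left out ...]
.4 132.5] u [-2.9  2.8  4.7]
scene -60 66 z [120.4 130.2 135.7] u [-6.7  3.4  6.8]
scene -40 90 z [120.9 132.9 136.4] u [-7.6  4.9  6.9]
scene -20 66 z [120.7 129.6 138.4] u [3.3 5.2 7.5]
scene 0 78 z [121.6 131.1 137.3] u [-6.2  5.1  7. ]
scene 20 104 z [120.9 133.1 136.2] u [-7.   4.4  7.2]
scene 40 71 z [120.8 128.7 135.5] u [-5.6  2.5  6.3]
scene 60 66 z [120.9 128.9 132.2] u [-2.7  2.7  4.8]
scene 80 65 z [120.8 129.  132. ] u [-2.7  2.5  4.6]
scene 100 61 z [121.  129.1 132.2] u [-2.5  2.7  4.4]
box rim z [100.5 108.8 112.7] [100.5 108.4 112.9] [100.7 110.3 112.9] [100.6 108.7 112.8]
((63.28460693359375, -2.2134437561035156), (124.76908111572266, 108.65458679199219), 89.71324157714844)
```

View pics/wrist4.png

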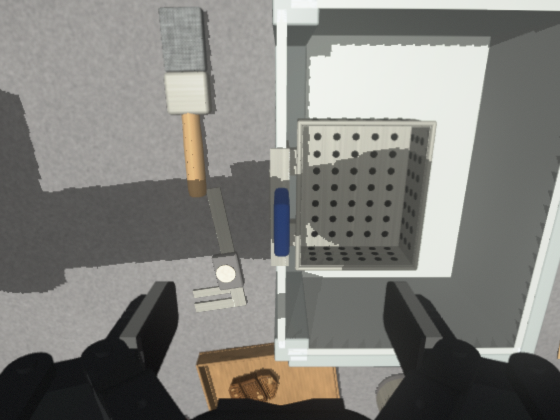

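View pics/side4.png

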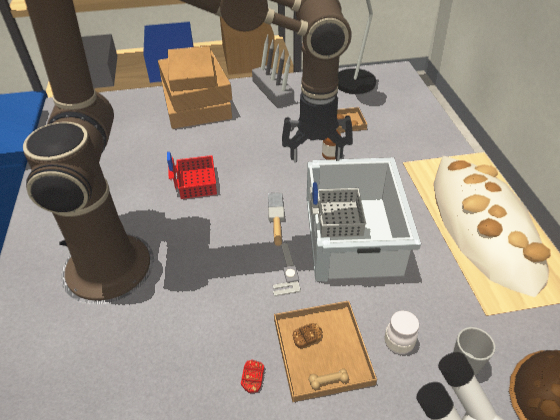

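The wrist view shows the basket square in the tank, tab at (282,220) and bend across the rim at columns 272–290. The bend top is 3–4 mm above the rim top, against 2.5–3 mm of sheet, so it sits home within ~1 mm and level. Now the fossil.

```bash
python3 -m creep '[[-0.0054,-0.028,0,0,0,-8.2],[-0.0054,-0.028,0,0,0,-8.2],[-0.0054,-0.028,0,0,0,-8.2],[-0.0054,-0.028,0,0,0,-8.2],[-0.0054,-0.028,0,0,0,-8.2],[-0.0054,-0.028,0,0,0,-8.2],[-0.0054,-0.028,0,0,0,-8.2],[-0.0054,-0.028,0,0,0,-8.2],[-0.0054,-0.028,0,0,0,-8.2],[-0.0054,-0.028,0,0,0,-8.2]]' -0.4 25
python3 -m creep '[[0,0,0,0,0,0],[0,0,0,0,0,0],[0,0,0,0,0,0],[0,0,0,0,0,0],[0,0,0,0,0,0],[0,0,0,0,0,0],[0,0,0,0,0,0],[0,0,0,0,0,0],[0,0,0,0,0,0],[0,0,0,0,0,0]]' -0.4 25
python3 - <<'E'
from h import *
f=grab('wrist','w5.png'); c=cloud(f); s=f['s']; print(s['eef_pos'],s['tool_rot'],s['ft_force'])
t=s['tool_rot']; print('tooly',2*np.degrees(np.arctan2(t[1],t[0]))-90)
x,y,z=c[...,0],c[...,1],c[...,2]
for m in manip.masks_of(f,'fossil'):
    r=m['region']; q=c[r&(z>7)&(z<26)]
    print(m['confidence'],m['bbox'],len(q),np.percentile(q,[1,50,99],axis=0).round(1),cv2.minAreaRect(q[:,:2].astype(np.float32)))
for m in manip.masks_of(f,'limb_bone'):
    q=c[m['region']]; print('bone',m['confidence'],np.nanpercentile(q,[2,98],axis=0).round(0))
m=(z>18)&(z<30)&(x>360)&(x<570)&(y<-200)&(y>-430); q=c[m]; print('tray top',np.percentile(q,[1,99],axis=0).round(0))
E
```

```text
time_s: 25.2
eef_pos: [454.3, -280.4, 240.9]
tool_rot: [-3.14, 0.005, 0.002]
ft_force: [0.1, 0.1, -0.3]
grip_width: 59.7
time_s: 26.2
eef_pos: [455.1, -279.6, 241.9]
tool_rot: [3.142, 0.005, 0.0]
ft_force: [-0.1, 0.0, 0.7]
grip_width: 59.6
[ 455.06014239 -279.57204455  241.90631587] [3.14158337e+00 4.54889852e-03 9.17948760e-06] [-0.13041745  0.03882865  0.73250843]
tooly -89.83407570363903
0.63 [259.6, 162.1, 305.4, 218.7] 2064 [[ 404.4 -303.    11.4]
 [ 436.  -280.4   17.9]
 [ 464.9 -258.9   20.6]] ((434.6277770996094, -280.7893371582031), (65.7867431640625, 40.629127502441406), 15.247252464294434)
0.56 [309.3, 274.9, 353.2, 312.5] 1102 [[ 288.1 -359.5    7.7]
 [ 312.2 -340.4   14.8]
 [ 332.1 -318.3   17.5]] ((310.02142333984375, -341.93701171875), (48.902610778808594, 40.56460189819336), 72.72663879394531)
bone 0.94 [[ 421. -395.   12.]
 [ 493. -371.   21.]]
tray top [[ 373. -412.   18.]
 [ 544. -221.   24.]]
```

View pics/w5.png

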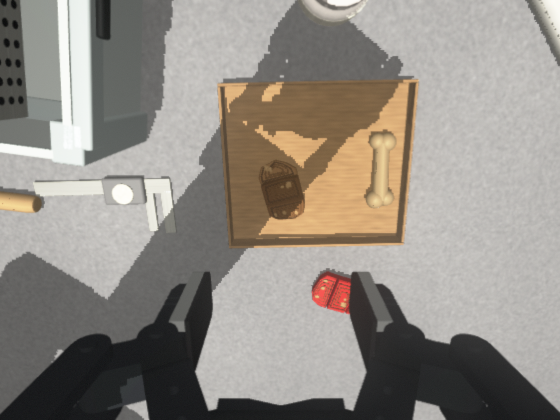

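The wrist view shows the brown fossil in the tray at (283,190), the bone at (381,170), and the red decoy outside at (333,292). The fossil is at (434.6,-280.8), yaw 15.2°, and its size matches 63×40. Descending.

```bash
python3 -m creep '[[-0.0105,-0.0006,-0.01,0,0,7.5],[-0.01,-0.0006,-0.02,0,0,7.5],[0,0,-0.025,0,0,0],[0,0,-0.025,0,0,0],[0,0,-0.025,0,0,0],[0,0,-0.025,0,0,0],[0,0,-0.025,0,0,0],[0,0,-0.022,0,0,0],[0,0,-0.015,0,0,0],[0,0,0,0,0,0]]' -0.4 25
python3 -m creep '[[0,0,-0.01,0,0,0],[0,0,-0.01,0,0,0],[0,0,-0.01,0,0,0],[0,0,-0.006,0,0,0],[0,0,-0.004,0,0,0],[0,0,-0.002,0,0,0],[0,0,-0.002,0,0,0],[0,0,0,0,0,0],[0,0,0,0,0,0],[0,0,0,0,0,0]]' -0.4 25
python3 - <<'E'
from h import *
f=grab('side','s6.png');a=f['pixels'][...,::-1]
cv2.imwrite('pics/s6c.png',cv2.resize(a[270:400,240:400],None,fx=4,fy=4,interpolation=2)); print(f['s']['ft_force'])
E
```

```text
time_s: 27.35
eef_pos: [432.7, -279.4, 47.6]
tool_rot: [-3.11, -0.414, 0.006]
ft_force: [-0.7, 0.6, 0.1]
grip_width: 59.8
time_s: 28.35
eef_pos: [434.8, -280.9, 6.1]
tool_rot: [3.114, 0.415, 0.001]
ft_force: [-0.2, 0.1, -0.3]
grip_width: 59.8
[-0.2280332   0.11480188 -0.29126525]
```

View pics/s6c.png

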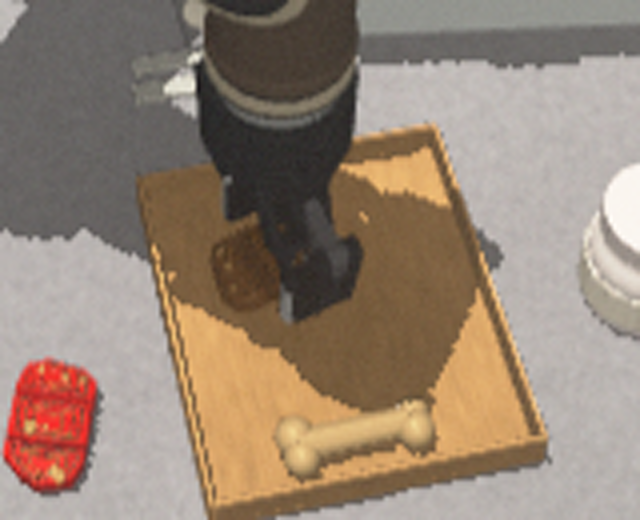

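The fingers straddle the fossil and clear both the tray walls and the bone. Closing gently.

```bash
python3 -m creep '[[0,0,0,0,0,0],[0,0,0,0,0,0],[0,0,0,0,0,0],[0,0,0,0,0,0],[0,0,0,0,0,0],[0,0,0,0,0,0],[0,0,0,0,0,0],[0,0,0,0,0,0],[0,0,0,0,0,0],[0,0,0,0,0,0]]' 1 25
python3 -m creep '[[0,0,0.005,0,0,0],[0,0,0.005,0,0,0],[0,0,0.01,0,0,0],[0,0,0.01,0,0,0],[0,0,0.01,0,0,0],[0,0,0.01,0,0,0],[0,0,0,0,0,0],[0,0,0,0,0,0],[0,0,0,0,0,0],[0,0,0,0,0,0]]' 1 25
python3 - <<'E'
from h import *
f=grab('side','s7.png');a=f['pixels'][...,::-1]
cv2.imwrite('pics/s7c.png',cv2.resize(a[240:400,240:400],None,fx=4,fy=3.7,interpolation=2)); print(f['s']['ft_force'],f['s']['moment'])
f=grab('wrist','w7.png')
E
```

```text
time_s: 29.4
eef_pos: [434.6, -280.7, 6.1]
tool_rot: [-3.114, -0.414, -0.0]
ft_force: [-0.6, 1.6, 5.7]
grip_width: 39.1
time_s: 30.4
eef_pos: [434.1, -280.4, 55.3]
tool_rot: [-3.113, -0.414, 0.001]
ft_force: [0.9, -0.1, -1.2]
grip_width: 39.6
[ 0.89706743 -0.07057089 -1.20416645] [ 0.01555986 -0.05648015  0.01761332]
```

View pics/s7c.png

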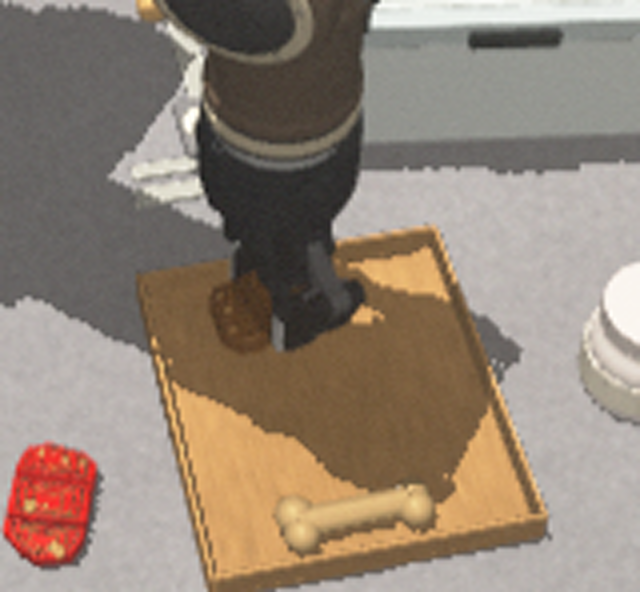

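View pics/w7.png

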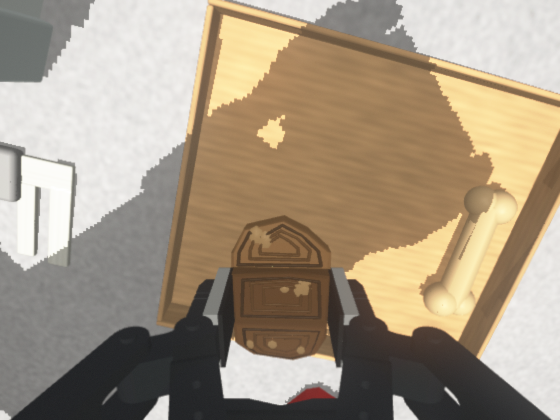

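The fossil is held level between the pads, at 39.6 mm, with its middle plate at (282,300). Now lift and carry it over the basket.

```bash
python3 -m creep '[[0,0,0.01,0,0,0],[0,0,0.02,0,0,0],[0,0,0.025,0,0,0],[0,0,0.025,0,0,-3],[0,0,0.025,0,0,-4],[0.007,0.0135,0.025,0,0,-4],[0.014,0.027,0.02,0,0,-4],[0.014,0.027,0.015,0,0,-4],[0.014,0.027,0.01,0,0,-4],[0.014,0.027,0.005,0,0,0]]' 1 25
python3 -m creep '[[0.014,0.027,0,0,0,0],[0.014,0.027,0,0,0,0],[0.014,0.027,0,0,0,0],[0.014,0.027,0,0,0,0],[0.0125,0.025,0,0,0,0],[0.008,0.0145,0,0,0,0],[0,0,0,0,0,0],[0,0,0,0,0,0],[0,0,0,0,0,0],[0,0,0,0,0,0]]' 1 25
python3 - <<'E'
from h import *
f=grab('wrist','w8.png'); s=f['s'];t=s['tool_rot'];print(s['eef_pos'],2*np.degrees(np.arctan2(t[1],t[0]))-90,s['grip_width'])
c=cloud(f);a=np.radians(-7.85); ex=np.array([np.cos(a),np.sin(a)]); ey=np.array([-ex[1],ex[0]])
d=c[...,:2]-s['eef_pos'][:2]; u=d@ex; v=d@ey; z=c[...,2]
m=(z>100)&(z<112)&(abs(u)<70)&(abs(v)<75); q=np.c_[u[m],v[m]]; print('basket rim rel TCP',len(q),np.percentile(q,[2,98],axis=0))
m=(z>60)&(z<80)&(abs(u)<60)&(abs(v)<70); print('floor z',np.median(z[m]))
m=(z>222)&(z<255)&(abs(u)<45)&(abs(v)<19); q=np.c_[u[m],v[m],z[m]]; print('fossil',np.percentile(q,[2,50,98],axis=0))
grab('scene','sc8.png')
E
```

```text
time_s: 31.5
eef_pos: [498.7, -158.5, 238.1]
tool_rot: [3.133, -0.217, 0.005]
ft_force: [1.2, -0.5, -0.6]
grip_width: 39.1
time_s: 32.5
eef_pos: [573.6, -12.8, 235.9]
tool_rot: [3.134, -0.217, -0.0]
ft_force: [0.6, 0.9, -0.6]
grip_width: 39.5
[573.63801357 -12.83466659 235.89582805] -97.9125522925096 39.53825360942852
basket rim rel TCP 3658 [[-63.1777912  -65.93987844]
 [ 49.2140102   65.83865376]]
floor z 68.37659869153929
fossil [[-29.43361084 -18.01000216 240.49393956]
 [  5.30512636  -0.28893036 247.50883494]
 [ 30.75741403  17.92593636 249.71307506]]
```

View pics/w8.png

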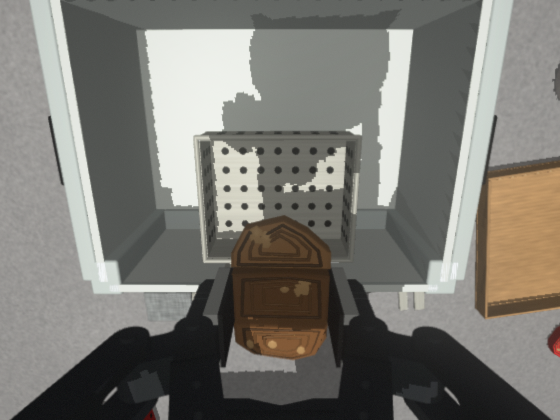

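View pics/sc8.png

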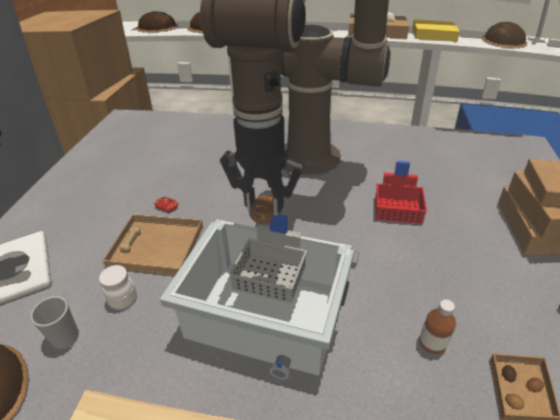

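Looking good: in the wrist view the basket is centred at column 278 under the fossil, and the fossil bottom is ~163 mm above the basket floor. Descending.

```bash
python3 -m creep '[[0.0003,0.0025,-0.008,0,0,0],[0,0,-0.016,0,0,0],[0,0,-0.018,0,0,0],[0,0,-0.018,0,0,0],[0,0,-0.018,0,0,0],[0,0,-0.018,0,0,0],[0,0,-0.016,0,0,0],[0,0,-0.01,0,0,0],[0,0,-0.005,0,0,0],[0,0,0,0,0,0]]' 1 25
python3 -m creep '[[0,0,-0.006,0,0,0],[0,0,-0.006,0,0,0],[0,0,-0.006,0,0,0],[0,0,-0.004,0,0,0],[0,0,-0.003,0,0,0],[0,0,-0.002,0,0,0],[0,0,-0.002,0,0,0],[0,0,0,0,0,0],[0,0,0,0,0,0],[0,0,0,0,0,0]]' 1 25
python3 -c "
from workcell import manip
s=manip.observe();print(s['eef_pos'],s['ft_force'],s['moment'])"
```

```text
time_s: 33.6
eef_pos: [573.9, -9.2, 108.1]
tool_rot: [-3.134, 0.215, 0.002]
ft_force: [0.0, -1.1, -0.8]
grip_width: 39.5
time_s: 34.6
eef_pos: [574.6, -9.3, 80.1]
tool_rot: [3.134, -0.215, 0.001]
ft_force: [0.4, 0.3, -0.9]
grip_width: 39.5
[574.59984564  -9.2790886   80.11738289] [ 0.41957733  0.30970473 -0.92537817] [-0.00867065  0.01810251  0.00139571]
```

```bash
python3 -m creep '[[0,0,-0.001,0,0,0],[0,0,-0.001,0,0,0],[0,0,-0.001,0,0,0],[0,0,-0.001,0,0,0],[0,0,-0.001,0,0,0],[0,0,-0.001,0,0,0],[0,0,0,0,0,0],[0,0,0,0,0,0],[0,0,0,0,0,0],[0,0,0,0,0,0]]' 1 25
python3 -c "
from workcell import manip
s=manip.observe();print(s['eef_pos'],s['ft_force'],s['moment'])"
python3 -m creep '[[0,0,-0.001,0,0,0],[0,0,0,0,0,0],[0,0,0,0,0,0],[0,0,0,0,0,0],[0,0,0,0,0,0],[0,0,0,0,0,0]
,[0,0,0,0,0,0],[0,0,0,0,0,0],[0,0,0,0,0,0],[0,0,0,0,0,0]]' 1 25
python3 -c "
from workcell import manip
s=manip.observe();print(s['eef_pos'],s['ft_force'],s['moment'])"
```

```text
time_s: 35.6
eef_pos: [574.4, -9.3, 73.9]
tool_rot: [-3.134, 0.215, -0.0]
ft_force: [0.3, -0.5, -0.3]
grip_width: 39.4
[574.43545077  -9.28088634  73.92473447] [ 0.28093771 -0.48545526 -0.34335923] [-0.00168553  0.07223077 -0.01584776]
time_s: 36.6
eef_pos: [574.4, -9.3, 72.9]
tool_rot: [-3.134, 0.215, -0.0]
ft_force: [0.2, -0.2, -0.1]
grip_width: 39.4
[574.37416025  -9.27465485  72.88327429] [ 0.21457925 -0.18973322 -0.11652565] [-0.00791584 -0.01597161  0.01110793]
```

```bash
python3 -m creep '[[0,0,-0.0007,0,0,0],[0,0,0,0,0,0],[0,0,0,0,0,0],[0,0,0,0,0,0],[0,0,0,0,0,0],[0,0,0,0,0,0],[0,0,0,0,0,0],[0,0,0,0,0,0],[0,0,0,0,0,0],[0,0,0,0,0,0]]' 1 25
python3 -c "
from workcell import manip
s=manip.observe();print(s['eef_pos'],s['ft_force'],s['moment'])"
```

```text
time_s: 37.6
eef_pos: [574.4, -9.2, 72.2]
tool_rot: [-3.134, 0.215, -0.0]
ft_force: [0.9, -0.2, 0.3]
grip_width: 39.3
[574.38954825  -9.24432957  72.19261046] [ 0.92655791 -0.15925081  0.31762575] [-0.0116108   0.02375886 -0.06860571]
```

The Fz trend shows the fossil's weight now carried by the floor. Any remaining gap is under 2 mm, so I'll release with a partial opening and withdraw.

```bash
python3 -m creep '[[0,0,0,0,0,0],[0,0,0,0,0,0],[0,0,0,0,0,0],[0,0,0,0,0,0],[0,0,0,0,0,0],[0,0,0,0,0,0],[0,0,0,0,0,0],[0,0,0,0,0,0],[0,0,0,0,0,0],[0,0,0,0,0,0]]' -0.35 25
python3 -m creep '[[0,0,0.004,0,0,0],[0,0,0.008,0,0,0],[0,0,0.012,0,0,0],[0,0,0.016,0,0,0],[0,0,0.018,0,0,0],[0,0,0.02,0,0,0],[0,0,0.022,0,0,0],[0,0,0.025,0,0,0],[0,0,0.025,0,0,0],[0,0,0.02,0,0,0]]' - 25
python3 - <<'E'
from h import *
a=np.radians(-7.85); ex=np.array([np.cos(a),np.sin(a)]); ey=np.array([-ex[1],ex[0]])
P=lambda q,x:np.percentile(x[q],[3,50,97]).round(1) if q.sum()>3 else ''
for n in ['wrist','side','scene']:
    f=grab(n,n+'9.png'); c=cloud(f)
    d=c[...,:2]-np.array([509.7,.43]); u=d@ex; v=d@ey; z=c[...,2]
    m=(abs(v)<44)&(u>-12)&(u<9)&(z>126)&(z<139); r=(abs(abs(v)-80)<20)&(u>-6)&(u<6)&(z>126)&(z<139)
    print(n,'bend z',P(m,z),'rim z',P(r,z))
    m=(z>100)&(z<118)&(u>9)&(u<130)&(abs(v)<75); print('box rim z far/near',P(m&(u>95),z),P(m&(u<20),z))
    for k in manip.masks_of(f,'fossil')[:2]:
        q=k['region']; print('fossil',k['confidence'],k['bbox'],'u',P(q,u-63.5),'v',P(q,v),'z',P(q,z))
print(manip.observe()['eef_pos'],manip.observe()['ft_force'],manip.observe()['time_s'])
E
```

```text
time_s: 38.6
eef_pos: [574.4, -9.3, 72.2]
tool_rot: [-3.134, 0.215, -0.0]
ft_force: [-0.4, -0.4, -0.1]
grip_width: 57.5
time_s: 39.6
eef_pos: [575.1, -9.3, 245.4]
tool_rot: [3.134, -0.215, 0.005]
ft_force: [-0.8, -1.0, -0.4]
grip_width: 57.6
wrist bend z [126.6 132.6 137.3] rim z [126.3 128.8 130.2]
box rim z far/near [103.6 107.4 109. ] [100.5 107.8 110.3]
fossil 0.73 [541.7, 323.8, 560.0, 351.7] u [nan nan nan] v [nan nan nan] z [nan nan nan]
fossil 0.56 [258.5, 153.1, 304.0, 224.0] u [nan nan nan] v [nan nan nan] z [nan nan nan]
side bend z [131.6 134.6 138. ] rim z [127.5 131.2 133.8]
box rim z far/near [100.1 108.  112.5] [100.7 110.1 113.7]
fossil 0.98 [244.3, 359.7, 265.6, 394.1] u [nan nan nan] v [nan nan nan] z [nan nan nan]
fossil 0.68 [329.1, 208.0, 356.3, 225.8] u [-26.   -0.5  26.7] v [-22.3  -8.6  11.8] z [76.9 84.7 89. ]
scene bend z [126.7 134.2 137. ] rim z [126.4 130.5 132.6]
box rim z far/near [100.3 107.9 111.1] [101.1 108.2 112.5]
fossil 0.9 [257.9, 259.1, 281.4, 284.0] u [nan nan nan] v [nan nan nan] z [nan nan nan]
fossil 0.7 [156.1, 198.1, 176.7, 211.8] u [-234.6 -210.2 -193.3] v [-402.1 -368.6 -342.9] z [ 4.1 16.8 20.9]
[573.34181212  -9.1578641  240.94647131] [-0.51243995  0.41688127  0.14608212] 39.9
```

View pics/wrist9.png

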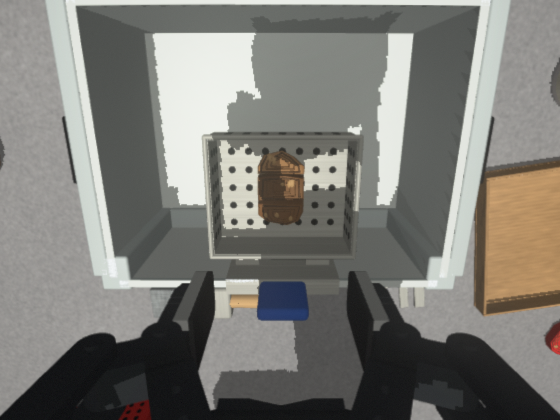

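View pics/scene9.png

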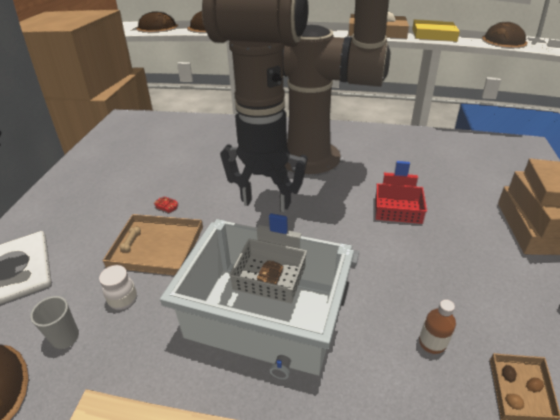

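View pics/side9.png

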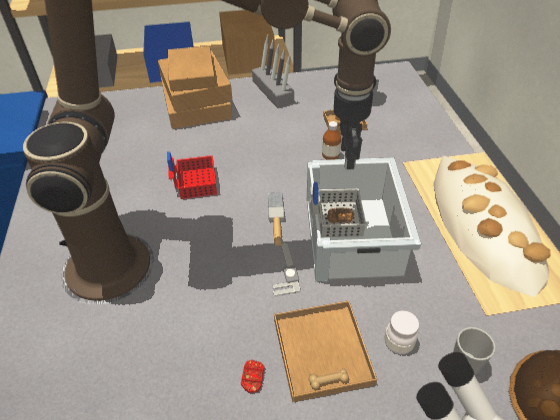

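The fossil lies centred in the basket (wrist (281,188)). The basket is level and square, the bend is ≤1 mm above flush on the rim, the bystanders haven't moved, and the arm is clear. Handing in.

```bash
python3 -c "
from workcell import manip
print(manip.job_done()); s=manip.observe(); print(s['time_s'],s['ft_force'])"
```

```text
the job is handed in; nothing more can be done
None
the job is handed in; nothing more can be done
```

The basket hangs on the tank's plain wall and the fossil lies in it. I handed the job in at about 40 s of the 72 s allowed; no verdict was reported.

- **Basket:** I felt the wall with the hanger plate at about 5 N; it was where the camera put it, bowed out about 9 mm. I backed off about 1 mm and lowered the slot over the rim. Then I pressed until the height stopped changing under about 8 N.
- **Fossil:** I gripped it at 25 N and lowered it in small steps until the wrist force showed the weight coming off. Then I let go and withdrew.
- **Last checks:** The fossil is near the middle of the basket floor. The basket is level and square, and the arm is clear of everything. In the last pictures nothing else had visibly moved, including the bystanders and the red look-alikes.
- **Not perfect:** Easing the pressing load before opening pulled the basket up about 0.7 mm. The bend's top reads 3.4–3.8 mm above the rim, where 2.5–3 mm would be flush. The lip is therefore roughly 1 mm off full seating, inside the 2.5 mm allowance. I did not press it again.
- **Failed check:** On the final frames, the position of the fossil came only from the side camera. The depth readout for the fossil failed in the wrist and scene views, so there I judged it by eye.

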